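# Fit a centrifuge rotor on its splined shaft and lock it with the clutch knob

## Task

Put the loose rotor on the splined drive shaft in the bowl of the open centrifuge: press lightly and rock it to and fro until the teeth mesh, then push it fully home gently, without forcing or dropping it. Then lock it by turning the black knob on its hub clockwise until the knob's slip clutch clicks, and let go. Leave the other things on the bench where they are.

Things in the scene. Friction and masses are not known exactly. Their poses are not given: they have to be found in the camera images.
- rotor: loose 12-place centrifuge rotor, bare aluminium, about 0.4 kg: a low cone-shaped disc 100 mm across with 12 dark wells (11 mm high at the edge, 24 mm at 24 mm from the axis), a round hub in the middle and a black knob on the hub, 76 mm high over all. It stands on the bench left or right of the centrifuge, turned at random. Origin: centre of the underside, on the axis; z up
- hub_grip (a point): point on the rotor's axis, 42 mm above its underside: the place to carry it by, fingers from above past the knob. The hub is round, 40 mm in diameter, of full width from 26 to 50 mm above the underside; the knob above it is narrower (34 mm)
- bore (a point): mouth of the rotor's splined bore, at the centre of its underside. Four lands, 7.8 mm wide, 7 mm long, leave a passage 21.4 mm wide between their crests and 31 mm in the grooves; depth 31 mm. It repeats every 90 degrees; a land's middle lies 45 degrees from the rotor's x axis. Mating teeth have about 4.5 degrees of play either way and the bore 1.2 mm around the shaft's core
- centrifuge: fixed bench centrifuge: round white housing 164 mm across and 61 mm high, open bowl 117 mm wide, small control panel at the front (-x), clear round lid standing open at the back (+x), leaning away, up to 0.21 m high, 86 mm and more behind the axis. Origin: on the bench under the shaft's axis. Pressing the rotor on it with over 100 N counts as forcing or dropping
- rotor_seat (a point): point on the drive shaft's axis, on top of the steel flange on which the rotor's underside rests when fully home; 42 mm above the bench. Four steel teeth, 7.8 mm wide, stand round a core 19 mm thick and reach a diameter of 28 mm, in two bands, 0 to 8 mm and 15 to 21 mm above this point, with a plain groove between. The motor's brake holds the shaft: it turns only above about 0.6 N m
- shaft_tip (a point): tip of the shaft, 29 mm above the seat: a conical nose, 10 mm wide here and 19 mm wide 8 mm lower, centres the bore. The tooth angle differs each time and is not reported: unmeshed, the rotor stops with its underside 21 mm above the seat, where 5 to 10 N of pressure suffices to feel it; turned at most 45 degrees either way, the teeth meet and it slides down
- knob_grip (a point): point on the axis of the black knob on the hub, 68 mm above the rotor's underside, 8 mm below the knob's top. The knob is a ribbed cylinder 34 mm in diameter and 25 mm high, 1 mm above the hub. To turn it, hold the knob alone, not the hub; the braked shaft holds the rotor
- lock_ring (a joint): turn of the lock ring inside the hub, rad: 0 = open (start), 0.72 = locked, at its stop. The knob drives it, clockwise from above, almost freely (0.01 N m). When the rotor is fully home, its teeth swing in the shaft's groove under the upper teeth, so that the rotor cannot lift off. Closed too early, it keeps the rotor from going on. A click may throw it back by up to 0.2 rad; that is still locked
- lock_knob (a joint): slip of the knob against the lock ring through its ball-detent clutch, rad, 0 at the start, growing as the knob turns clockwise from above. It stays near 0 until the ring meets its stop; then the torque rises to roughly 0.12 N m and the clutch slips to the next detent, 0.39 rad a click. One click is enough, more do no harm: 1.1 to 1.6 rad of knob turn in all, in one or two grasps
- cork_ring: bystander: brown cork flask ring, 111 mm across, 30 mm high, with a wide hole; on the other side of the centrifuge from the rotor; origin at the centre of its underside
- beaker: bystander: small clear beaker, 53 mm across and 70 mm high, at the left; origin at the centre of its underside
- vial_a: bystander: amber vial with black cap, 22 mm across, 70 mm high, standing in front of the tray of tubes; origin at the centre of its underside
- vial_b: bystander: second amber vial, the same size, beside the first; origin at the centre of its underside
- tape_roll: bystander: roll of paper tape lying flat, 68 mm across, 19 mm high, in front of the tray of tubes; origin at the centre of its underside
- timer: bystander: flat white square timer, 58 x 58 x 18 mm, near the bench's front edge to the right of the centrifuge; origin at the centre of its underside
- marker: bystander: blue marker pen lying at the left, 126 mm long, 14 mm thick; origin under its middle

How it is judged:
By the outcome, as a careful person would: the job done as asked, in the order asked, and still so for the second after the job is handed in, with the robot touching nothing.
It also fails if it takes over 58 s, if anything falls off the work surface, if the arm or the gripper's body presses on something with over 40 N, if the wrist force passes 120 N, or if a joint passes its speed limit or range.

## Robot

A 7-joint arm with a two-finger parallel gripper is mounted at the origin on a cart in front of the work surface, level with it; the furniture and walls round the work are solid. World frame = base frame: x ahead of the robot, y to its left, z up, the work surface at z = 0. Lengths are in mm, angles in rad, forces in N, time in s.
With the tool pointing down it reaches from about 350 to 900 mm from the base axis. Payload 7.2 kg.
Tool frame: the origin (TCP) lies on the mounting face of the last link; the fingertips stand 182 mm ahead of it and the grasp point (between the pads) lies 163 mm ahead of it; z points along the fingers, x is the direction in which the jaws open and shut, and the axes are right-handed (so a half turn about z gives the same grasp; the last joint's range is limited). The gripper opens to 88 mm and grips with 3 to 60 N. Pads are 20 mm wide; open, the fingers measure 115 mm over their backs; the gripper's body (75 mm by 178 mm) begins 61 mm behind the grasp point.
Start: joints at [1.173, 0.411, -0.013, 1.596, 0.006, 1.134, -0.082], TCP at [202.395, -591.32, 404.653] pointing down, gripper open.
Joint ranges: [-2.95, 2.95], [-0.29, 1.99], [-1.47, 1.44], [0.14, 2.54], [-1.03, 4.17], [0.13, 1.85], [-2.86, 2.86]. Speed limits (rad/s): [2.39, 2.39, 3.01, 3.01, 3.14, 3.14, 3.14].

## Interface

Orientations are given as a rotation vector (axis times angle).
In Python, from bench import sense, camera, finish_job gives the robot as it stands.
- The arm moves only by the shell command python3 -m handwheel 'ROWS' [FORCE]. ROWS is JSON, one flat list of numbers, 7 for each row, row after row: the opening, from 0 (shut) to 1 (fully open), then the shift along the tool's x, y, z normalised to -1 to 1, where 1 is 250 mm, then the turn, a rotation vector about the tool's x, y, z normalised to -1 to 1, where 1 is 2 pi rad. In form: [gripper, x, y, z, wx, wy, wz, gripper, x, y, z, wx, wy, wz, ...]. A call has exactly 5 rows; each row is the pose to reach, as a shift and turn from the pose commanded when the call began, along the tool's axes at that moment, turning the shorter way round; what a row does not reach only later rows make up. A row lasts 1/8 s, in which the tool goes at most 62.5 mm and 10.7 degrees, less where a joint would pass 70% of its speed; a pose out of reach is approached as far as the arm can. A call with a number of a shift or a turn outside -1 to 1 is refused whole. A call with a gripper value outside its range is refused whole. The fingers move at their own pace and stop on an object; FORCE is the grip in N (left out, the last holds). Time passes only in rows, so rows that repeat a pose let the fingers close, or fill a call up. It gives the time, the measured TCP pose, the force and the opening at its end, in the units of the state.
- sense(): the state, without advancing time (a new reading comes with each control period).
- camera(name): name is "scene" or "top" or "wrist"; returns a dict with "frame" (400x640x3 uint8, red, green, blue), "range_z" (400x640 float32, mm along the optical axis (not along the pixel's ray), 0 where there is no reading), "intrinsics" (3x3 intrinsics, pixels), "dist" ([k1, k2, p1, p2, k3] as OpenCV has them; the pictures are not rectified), "origin" and "attitude" of the camera in the world. Camera axes: x right, y down, z forward; pixel columns grow to the right and rows downward; lengths in mm; the calibration is good to about 2 mm. A picture is of the moment at which its call begins.
- finish_job(): hands the job in, once; it reports no verdict.
The state is a dict: "time_s": time; "qpos": joint angles; "qvel": joint speeds; "tau": joint torques, N m; "tool_pos": TCP position; "tool_rot": TCP orientation; "contact_force": force on the tool from outside, world axes, zero at the start; "ft_torque": the same for the moment, N m; "gripper_width": opening from 0.0 (shut) to 1.0 (fully open).
Only numpy, scipy, OpenCV 4.12 (cv2) and the standard library are available. Lean on these libraries where they do the work, as an engineer would, in place of code of your own. Each camera call takes 0.05 s, during which the arm holds its last target.

## Working session

There is one attempt and no reset: what is moved stays moved. The work goes in short steps, Python scripts to look and compute and a shell command to move; the robot and the scene stay as the last step left them, time stands still between calls to the robot, and variables do not carry over. Pictures are saved under pics/ and viewed, and the job is handed in when it is done.

```bash
ls; mkdir -p pics
cat > h.py <<'E'
import numpy as np, cv2
from bench import sense, camera
from scipy.spatial.transform import Rotation as R
def att(a):
    a=np.array(a,float)
    if a.shape==(3,3): return a
    return R.from_rotvec(a).as_matrix() if a.size==3 else R.from_quat(a).as_matrix()
def cloud(c):
    K=np.array(c['intrinsics'],float);d=np.array(c['dist'],float)
    z=c['range_z'];h,w=z.shape
    u,v=np.meshgrid(np.arange(w),np.arange(h))
    p=cv2.undistortPoints(np.stack([u,v],-1).reshape(-1,1,2).astype(np.float64),K,d).reshape(h,w,2)
    P=np.dstack([p[...,0]*z,p[...,1]*z,z])
    W=P@att(c['attitude']).T+np.array(c['origin'])
    W[z<=0]=np.nan
    return W
def save(c,n): cv2.imwrite('pics/'+n,c['frame'][...,::-1])
E
python3 - <<'E'
from h import *
s=sense(); print(s)
for n in ['top','scene','wrist']:
    c=camera(n); save(c,n+'0.png'); np.savez('pics/'+n+'0.npz',**c)
    print(n,c['origin'],c['attitude'],c['intrinsics'],c['dist'])
E
```

```text
pics
{'time_s': 0.0, 'qpos': array([ 1.17278484,  0.41190802, -0.0127584 ,  1.59703266,  0.00561293,
        1.13428658, -0.08219475]), 'qvel': array([ 1.59559656e-04, -6.27325406e-04,  2.07925652e-04, -4.38939294e-05,
        3.58161263e-04, -9.45705924e-04,  1.13100288e-03]), 'tau': array([ 3.44492018e-04, -5.87958705e+01,  6.41352497e-01, -2.91073805e+01,
       -5.39983506e-02,  1.83602970e-02,  1.26883501e-04]), 'tool_pos': array([ 202.34826949, -591.11562806,  403.80819649]), 'tool_rot': array([-2.55536165e+00,  1.82604580e+00,  2.13535680e-03]), 'contact_force': array([1.07895377, 0.06954417, 0.33676288]), 'ft_torque': array([-0.02914788, -0.00479038, -0.03084165]), 'gripper_width': 0.9975470617142324}
top [ 329.88101949  142.72466906 1608.26892646] [-2.16750044  2.16581507 -0.10875358] [[485.34660793   0.         314.12692954]
 [  0.         485.34660793 198.52862263]
 [  0.           0.           1.        ]] [-0.14419522  0.          0.          0.          0.        ]
scene [-521.63423485 -576.28486835  658.14487415] [-1.82081222  0.98320348 -0.58686574] [[456.43495185   0.         323.24826569]
 [  0.         456.43495185 199.48844666]
 [  0.           0.           1.        ]] [-0.06924552  0.          0.          0.          0.        ]
wrist [ 272.16929573 -567.01993125  384.52614866] [ 2.36889014 -1.69106778 -0.2338693 ] [[295.3758317    0.         322.49483801]
 [  0.         295.3758317  200.25662104]
 [  0.           0.           1.        ]] [-0.01791492  0.          0.          0.          0.        ]
```

View pics/top0.png

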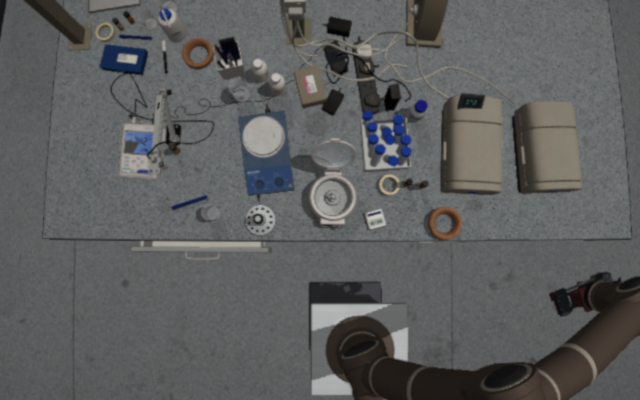

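View pics/scene0.png

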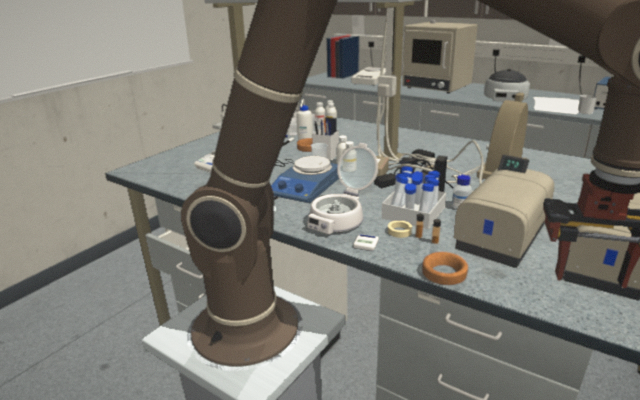

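View pics/wrist0.png

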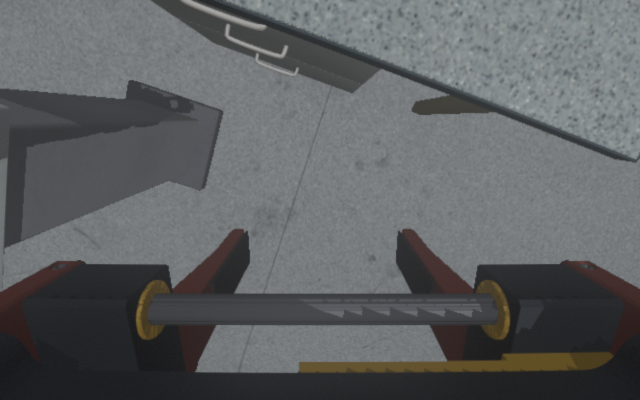

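The top view shows the rotor at about (260,219), the centrifuge at (332,198) and the cork ring at (445,223). The beaker is at (208,213), the marker at (190,202) and the timer at (375,218). Next I measure the rotor and the centrifuge.

Run:
```python
from h import *
c=dict(np.load('pics/top0.npz')); W=cloud(c)
from scipy.optimize import least_squares
def sub(u0,u1,v0,v1): 
    return W[v0:v1,u0:u1].reshape(-1,3)
P=sub(240,282,198,241); 
print('z floor',np.nanmedian(sub(280,300,225,235),0))
P=P[~np.isnan(P).any(1)]
for lo,hi in [(5,35),(35,60),(60,90)]:
    q=P[(P[:,2]>lo)&(P[:,2]<hi)]; print('rotor',lo,len(q),q.min(0),q.max(0),(q.min(0)+q.max(0))/2,q.mean(0))
C=sub(300,362,165,230);C=C[~np.isnan(C).any(1)]
q=C[(C[:,2]>52)&(C[:,2]<70)]; print('rim',len(q),q.min(0),q.max(0),(q.min(0)+q.max(0))/2)
for n,b in dict(beaker=(196,222,204,224),marker=(170,212,192,212),timer=(362,390,206,230),cork=(425,468,203,243),tape=(376,400,172,196)).items():
    q=sub(*b);q=q[~np.isnan(q).any(1)];q=q[q[:,2]>8];print(n,q.min(0).round(),q.max(0).round())
cv2.imwrite('pics/crop0.png',cv2.resize(c['frame'][150:250,220:400,::-1],None,fx=4,fy=4,interpolation=cv2.INTER_CUBIC))
# lid
q=C[C[:,2]>75];print('lid',len(q),q.min(0) if len(q) else 0)
# image gaps
```

```text
z floor [393.90209079 229.65390029  -0.71137101]
rotor 5 660 [358.76531662 257.45676633   5.00959623] [496.96569372 394.55945197  33.23928648] [427.86550517 326.00810915  19.12444136] [425.98920287 325.27212425  15.70022342]
rotor 35 37 [405.993258   305.99522041  41.56188192] [444.88508453 345.43629405  58.18867309] [425.43917126 325.71575723  49.8752775 ] [422.46757424 318.73719836  50.53912287]
rotor 60 90 [411.06921432 309.73932677  64.68804414] [440.32295447 342.59428144  84.22899182] [425.69608439 326.16680411  74.45851798] [425.49041989 326.23023865  75.04054415]
rim 789 [399.90937692  12.89778508  52.02236547] [591.79406487 161.25457527  69.27250577] [495.8517209   87.07618017  60.64743562]
beaker [423. 460.   8.] [472. 534.  79.]
marker [449. 479.   8.] [518. 626.  75.]
timer [395. -93.   8.] [471. -13.  26.]
cork [ 358. -359.    8.] [ 468. -221.   39.]
tape [ 510. -134.    8.] [585. -65.  27.]
lid 60 [493.85986783  39.91177397  75.14327663]
```

View pics/crop0.png

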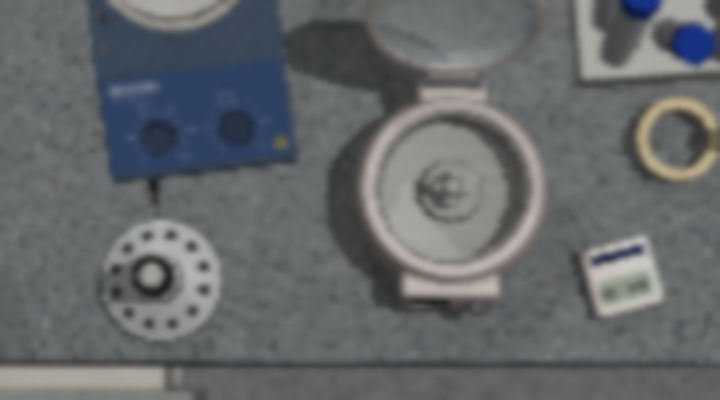

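```bash
cat >> h.py <<'E'
def yaw(s=None):
    s=s or sense(); M=att(s['tool_rot']); return np.degrees(np.arctan2(M[1,0],M[0,0]))
def rel(x,y,z,yw=None):
    s=sense(); M=att(s['tool_rot']); p=np.array(s['tool_pos'])
    if yw is None: yw=yaw(s)
    t=np.radians(yw); X=np.array([np.cos(t),np.sin(t),0]); Z=np.array([0,0,-1.]); T=np.c_[X,np.cross(Z,X),Z]
    r=R.from_matrix(M.T@T).as_rotvec()/(2*np.pi)
    print('rel shift',(M.T@(np.array([x,y,z])-p)/250).round(4),'turn',r.round(4))
def st():
    s=sense(); print('t',round(s['time_s'],2),'p',np.round(s['tool_pos'],1),'yaw',round(yaw(s),1),'tilt',np.round(att(s['tool_rot'])[:2,2],3),'F',np.round(s['contact_force'],1),'M',np.round(s['ft_torque'],2),'g',round(s['gripper_width'],3),'q',np.round(s['qpos'],2))
E
python3 - <<'E'
from h import *
st(); rel(400,-420,480,-20)
c=dict(np.load('pics/top0.npz')); W=cloud(c)
C=W[165:235,296:366].reshape(-1,3);C=C[~np.isnan(C).any(1)]
q=C[(C[:,2]>58)&(C[:,2]<64)]
from scipy.optimize import least_squares
f=least_squares(lambda p: np.abs(np.hypot(q[:,0]-p[0],q[:,1]-p[1])-70)-0,[496,87],loss='soft_l1',f_scale=8);print(f.x)
for lo in range(75,260,20):
    L=W[130:190,300:366].reshape(-1,3);L=L[(L[:,2]>lo)&(L[:,2]<lo+20)]
    if len(L):print(lo,len(L),L.min(0).round(),L.max(0).round())
L=W[90:195,435:590].reshape(-1,3);print('boxes',np.nanmax(L[:,2]),np.nanmin(L[L[:,2]>60],0))
E
```

```text
t 0.15 p [ 202.3 -591.2  404. ] yaw -71.1 tilt [-0.     0.001] F [-0.1 -0.3  0.8] M [-0.01 -0.03  0.03] g 1.0 q [ 1.17  0.41 -0.01  1.6   0.01  1.13 -0.08]
rel shift [-0.3921 -0.9698 -0.3036] turn [-1.000e-04  2.000e-04 -1.419e-01]
[498.60558671  88.51886272]
75 279 [587.  31.  75.] [624. 139.  95.]
95 232 [599.  25.  95.] [638. 151. 115.]
115 199 [605.  18. 115.] [647. 154. 135.]
135 140 [617.  19. 135.] [652. 154. 155.]
155 48 [626.  20. 155.] [654. 151. 175.]
175 77 [637.  31. 175.] [656. 136. 195.]
195 40 [645.  65. 195.] [657. 106. 209.]
boxes 201.74524888883025 [ 503.24853753 -708.97280368   60.07920686]
```

```bash
python3 -m handwheel '[1,-0.08,-0.19,-0.06,0,0,-0.028, 1,-0.16,-0.39,-0.12,0,0,-0.056, 1,-0.24,-0.58,-0.18,0,0,-0.085, 1,-0.31,-0.78,-0.24,0,0,-0.113, 1,-0.39,-0.97,-0.3,0,0,-0.142]'
python3 - <<'E'
from h import *
st(); rel(530,-150,480,33)
E
```

```text
time_s: 0.78
tool_pos: [401.4, -419.2, 480.0]
tool_rot: [-3.096, 0.536, 0.0]
contact_force: [-0.2, -1.1, -0.1]
gripper_width: 1.001
t 0.78 p [ 401.4 -419.2  480. ] yaw -19.6 tilt [-0.  0.] F [-0.2 -1.1 -0.1] M [-0.04 -0.1   0.01] g 1.001 q [ 0.94  0.3  -0.28  1.59  0.09  1.27  0.3 ]
rel shift [ 1.2240e-01 -1.1872e+00 -1.0000e-04] turn [-0.      0.     -0.1462]
```

```bash
python3 -m handwheel '[1,0.02,-0.2,0,0,0,-0.029, 1,0.04,-0.4,0,0,0,-0.058, 1,0.06,-0.6,0,0,0,-0.087, 1,0.08,-0.8,0,0,0,-0.116, 1,0.1,-0.99,0,0,0,-0.146]'
python3 - <<'E'
from h import *
st(); rel(520,85,480,85)
E
```

```text
time_s: 1.4
tool_pos: [508.7, -194.8, 479.6]
tool_rot: [3.013, 0.889, -0.0]
contact_force: [0.1, -0.2, -0.0]
gripper_width: 1.0
t 1.4 p [ 508.7 -194.8  479.6] yaw 32.9 tilt [-0. -0.] F [ 0.1 -0.2 -0. ] M [-0.05 -0.12 -0.02] g 1.0 q [ 0.72  0.27 -0.55  1.66  0.15  1.26  0.72]
rel shift [ 0.6455 -0.9156 -0.0018] turn [-0.      0.     -0.1448]
```

```bash
python3 -m handwheel '[1,0.13,-0.18,0,0,0,-0.029, 1,0.26,-0.36,0,0,0,-0.058, 1,0.39,-0.55,0,0,0,-0.087, 1,0.52,-0.73,0,0,0,-0.116, 1,0.645,-0.916,0,0,0,-0.145]'
python3 - <<'E'
from h import *
st(); c=camera('wrist'); save(c,'w1.png'); np.savez('pics/w1.npz',**c); print(c['origin'],att(c['attitude'])[:,2])
E
```

```text
time_s: 2.02
tool_pos: [521.0, 84.8, 479.7]
tool_rot: [2.315, 2.123, -0.0]
contact_force: [0.8, -0.3, 0.1]
gripper_width: 1.002
t 2.02 p [521.   84.8 479.7] yaw 85.0 tilt [ 0. -0.] F [ 0.8 -0.3  0.1] M [-0.   -0.22 -0.02] g 1.002 q [ 0.43  0.29 -0.84  1.68  0.22  1.27  1.02]
[447.60688157  91.42483395 460.235799  ] [ 0.26868046 -0.02387538 -0.96293342]
```

View pics/w1.png

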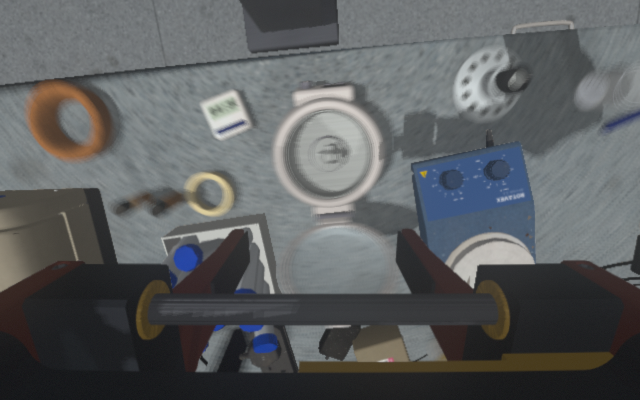

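The wrist view has a little motion blur. It shows the bowl and shaft near (330,150) and the rotor near (490,82). I take a sharper picture and measure from it.

Run:
```python
from h import *
c=camera('wrist'); c=camera('wrist'); save(c,'w2.png'); np.savez('pics/w2.npz',**c)
W=cloud(c)
cv2.imwrite('pics/w2c.png',cv2.resize(c['frame'][40:220,250:550,::-1],None,fx=2.6,fy=2.6,interpolation=cv2.INTER_CUBIC))
q=W[138:162,318:346].reshape(-1,3)
for lo,hi in [(45,58),(58,75)]:
    a=q[(q[:,2]>lo)&(q[:,2]<hi)];print('shaft',lo,len(a),a.mean(0),(a.min(0)+a.max(0))/2)
C=W[85:220,260:400].reshape(-1,3)
q=C[(C[:,2]>57)&(C[:,2]<65)&(C[:,0]<575)&(C[:,0]>425)]
from scipy.optimize import least_squares
f=least_squares(lambda p: np.hypot(q[:,0]-p[0],q[:,1]-p[1])-p[2],[498,88,70],loss='soft_l1',f_scale=3);print('rim',len(q),f.x, np.nanmedian(q[:,2]))
P=W[40:130,445:540].reshape(-1,3)
for lo,hi in [(6,35),(35,52),(60,90)]:
    a=P[(P[:,2]>lo)&(P[:,2]<hi)&(np.hypot(P[:,0]-426,P[:,1]-326)<60)];print('rotor',lo,len(a),a.mean(0),(a.min(0)+a.max(0))/2,a.max(0)-a.min(0))
st()
```

```text
shaft 45 12 [490.49847788  96.73358206  48.41679791] [489.91065264  95.79867884  50.75703184]
shaft 58 144 [494.95108568  94.13604728  66.982508  ] [493.38713372  95.57642306  65.50017977]
rim 3065 [498.02231988  90.49403568  66.50585898] 60.3723203299956
rotor 6 2895 [425.37670911 316.09245112  17.66806659] [425.44055517 326.24888211  20.5814712 ] [99.32930503 95.67612177 28.79499749]
rotor 35 319 [426.72949294 315.84757773  46.62888318] [426.32786484 322.44008246  43.43805579] [40.13471248 27.43011949 16.8183342 ]
rotor 60 785 [426.10718484 325.46338298  74.54748092] [425.96522511 328.86778649  69.79231198] [34.97798197 35.13081871 18.69229119]
t 2.17 p [520.6  86.4 479.7] yaw 85.1 tilt [-0.     0.001] F [-0.2 -0.6 -0. ] M [-0.02 -0.16  0.02] g 1.001 q [ 0.42  0.29 -0.84  1.68  0.22  1.27  1.02]
```

View pics/w2c.png

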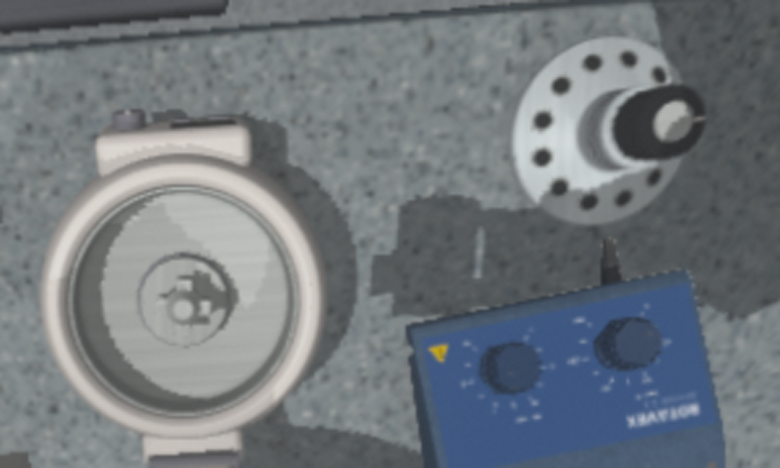

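Run:
```python
from h import *
for n in ['w2','w1']:
    c=dict(np.load(f'pics/{n}.npz')); W=cloud(c)
    q=W[135:175,300:345].reshape(-1,3)
    a=q[(q[:,2]>67)&(q[:,2]<76)];print('tip',len(a),a.mean(0),(a.min(0)+a.max(0))/2,a.max(0)-a.min(0))
    a=q[(q[:,2]>55)&(q[:,2]<76)];print('shaft',len(a),a.mean(0),(a.min(0)+a.max(0))/2,a.max(0)-a.min(0))
    a=q[(q[:,2]>39)&(q[:,2]<44.5)];print('flange',len(a),(a.min(0)+a.max(0))/2,a.max(0)-a.min(0))
# intersect ray of tip pixel w/ z=71, and ellipse fit of inner rim
c=dict(np.load('pics/w2.npz'));W=cloud(c)
print('rotor top',W[:, :][(W[...,2]>74)&(W[...,2]<80)&(np.hypot(W[...,0]-426,W[...,1]-326)<25)].mean(0))
m=(W[...,2]>58)&(W[...,2]<66)&(np.hypot(W[...,0]-497,W[...,1]-91)<90)
A=W[m]; th=np.arctan2(A[:,1]-91,A[:,0]-497); r=np.hypot(A[:,0]-497,A[:,1]-91)
pts=[]
for k in np.arange(-np.pi,np.pi,.2):
    s=(th>k)&(th<k+.2)
    if s.sum()>15: pts.append([k,np.percentile(r[s],3),np.percentile(r[s],97)])
print(np.array(pts).round(2).tolist())
rel(426,326,300,90)
```

```text
tip 96 [498.01937176  90.35521824  70.37639933] [498.07836313  90.18731728  70.01179509] [13.60655219 14.78375791  5.87604314]
shaft 249 [497.77949155  90.71346911  66.29687825] [498.24810998  90.84767081  64.23312712] [28.28500623 27.32442971 17.43337908]
flange 613 [498.12096715  90.59545233  41.75734901] [47.09867435 46.25115724  5.40982115]
tip 96 [497.71264263  90.58938977  70.35697902] [497.65021625  90.71862266  70.50823757] [14.61458462 14.65359077  6.46931467]
shaft 251 [497.37264246  90.26616544  66.41132444] [498.06474672  90.11675975  64.93636966] [28.22005168 27.26761801 17.61305051]
flange 622 [498.11725505  90.70951251  41.76081009] [46.84418187 46.80011526  5.34646096]
rotor top [425.99157481 327.80198434  76.48588231]
[[-3.14, 10.38, 70.98], [-2.94, 9.27, 71.33], [-2.74, 61.0, 71.59], [-2.54, 61.01, 71.92], [-2.34, 60.46, 72.06], [-2.14, 60.22, 72.02], [-1.94, 10.45, 72.31], [-1.74, 11.47, 72.51], [-1.54, 10.46, 72.66], [-1.34, 12.01, 72.88], [-1.14, 62.55, 72.95], [-0.94, 60.8, 73.08], [-0.74, 62.42, 73.26], [-0.54, 12.38, 73.18], [-0.34, 12.85, 87.33], [-0.14, 13.18, 86.69], [0.06, 29.61, 88.32], [0.26, 61.99, 85.89], [0.46, 61.91, 73.17], [0.66, 61.69, 72.96], [0.86, 61.42, 71.87], [1.06, 10.67, 71.76], [1.26, 11.47, 71.54], [1.46, 9.36, 71.75], [1.66, 11.57, 71.05], [1.86, 60.41, 70.96], [2.06, 60.37, 71.08], [2.26, 59.95, 70.82], [2.46, 60.54, 70.75], [2.66, 10.57, 70.95], [2.86, 11.52, 71.51], [3.06, 8.08, 70.3]]
rel shift [ 0.9215 -0.4591  0.7198] turn [-0.     -0.0002 -0.0137]
```

```bash
python3 -m handwheel '[1,0.18,-0.09,0.1,0,0,-0.003, 1,0.37,-0.18,0.22,0,0,-0.006, 1,0.55,-0.28,0.36,0,0,-0.009, 1,0.74,-0.37,0.53,0,0,-0.012, 1,0.922,-0.463,0.7,0,0,-0.0137]'
python3 - <<'E'
from h import *
c=camera('wrist');c=camera('wrist'); save(c,'w3.png')
st(); W=cloud(c)
P=W.reshape(-1,3)
for lo,hi in [(6,12),(12,35),(35,52),(52,72),(72,90)]:
    a=P[(P[:,2]>lo)&(P[:,2]<hi)&(np.hypot(P[:,0]-426,P[:,1]-326)<56)];print('rotor',lo,len(a),a.mean(0),(a.min(0)+a.max(0))/2,a.max(0)-a.min(0))
rel(426,327,46+163,90)
E
```

```text
time_s: 2.8
tool_pos: [430.3, 316.7, 309.0]
tool_rot: [2.232, 2.209, -0.0]
contact_force: [1.4, -0.5, 0.9]
gripper_width: 1.002
t 2.9 p [426.5 319.6 306.8] yaw 90.0 tilt [-0.006 -0.001] F [ 1.4 -0.5  0.1] M [ 0.04 -0.14  0.09] g 0.997 q [-0.1   0.5  -0.83  1.88  0.45  0.96  0.44]
rotor 6 434 [412.22846251 329.33410185  10.84356727] [426.5927868  329.45383684  10.26024128] [99.58485621 99.42641251  3.45961455]
rotor 12 5453 [417.06254418 328.48268289  18.21048649] [425.8769665  329.02342845  23.46495144] [96.5002547  97.32510331 22.92597986]
rotor 35 461 [413.11198554 327.94961688  47.84901829] [419.81979137 329.24169603  43.50221484] [27.34417095 38.98562546 16.90934823]
rotor 52 245 [413.08560709 328.18666382  62.77747834] [417.67230881 330.21942632  61.99470988] [17.33897839 36.04073709 19.95172682]
rotor 72 1475 [425.09246006 329.23224712  76.48334848] [425.97951209 329.30027579  75.43703356] [33.64198997 33.40386485  6.65323541]
rel shift [2.980e-02 3.000e-04 3.912e-01] turn [-0.001   0.0001 -0.0001]
```

View pics/w3.png

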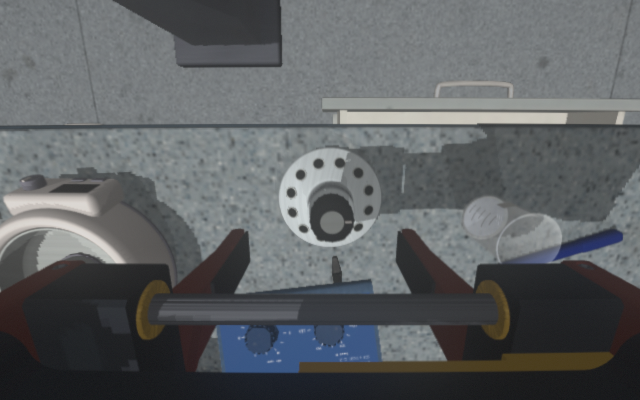

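```bash
python3 - <<'E'
from h import *
st();rel(426.3,328.3,46.5+163,90)
E
python3 -m handwheel '[1,0.02,0,0.08,0,0,0, 1,0.033,0,0.17,0,0,0, 1,0.035,0,0.26,0,0,0, 1,0.035,0,0.34,0,0,0, 1,0.035,0,0.389,0,0,0]'
python3 - <<'E'
from h import *
st();rel(426.3,328.3,46.5+163,90)
E
```

```text
t 2.9 p [426.5 319.6 306.8] yaw 90.0 tilt [-0.006 -0.001] F [ 1.4 -0.5  0.1] M [ 0.04 -0.14  0.09] g 0.997 q [-0.1   0.5  -0.83  1.88  0.45  0.96  0.44]
rel shift [0.035  0.0015 0.3892] turn [-0.001   0.0001 -0.0001]
time_s: 3.52
tool_pos: [430.5, 324.5, 212.0]
tool_rot: [2.23, 2.212, -0.001]
contact_force: [-0.7, 0.2, 0.1]
gripper_width: 0.998
t 3.52 p [430.5 324.5 212. ] yaw 89.5 tilt [-0.    -0.001] F [-0.7  0.2  0.1] M [ 0.   -0.11  0.04] g 0.998 q [-0.19  0.63 -0.73  1.94  0.59  0.79  0.31]
rel shift [ 0.015  -0.0171  0.0099] turn [-0.      0.0002 -0.0013]
```

```bash
python3 -m handwheel '[1,0.015,-0.017,0.006,0,0,-0.001, 1,0.015,-0.017,0.01,0,0,-0.001, 1,0.015,-0.017,0.01,0,0,-0.001, 1,0.015,-0.017,0.01,0,0,-0.001, 1,0.015,-0.017,0.01,0,0,-0.001]'
python3 - <<'E'
from h import *
c=camera('wrist'); save(c,'w4.png')
st(); W=cloud(c);rel(426.3,328.3,46.5+163,90)
P=W.reshape(-1,3)
for lo,hi in [(72,90)]:
    a=P[(P[:,2]>lo)&(P[:,2]<hi)&(np.hypot(P[:,0]-426,P[:,1]-326)<36)];print('rotor',lo,len(a),a.mean(0),(a.min(0)+a.max(0))/2,a.max(0)-a.min(0))
E
```

```text
time_s: 4.15
tool_pos: [425.7, 329.5, 210.9]
tool_rot: [2.221, 2.221, 0.001]
contact_force: [0.0, 0.6, -0.3]
gripper_width: 1.0
t 4.2 p [425.7 329.5 210.9] yaw 90.0 tilt [0. 0.] F [-0.8 -0.2 -0.1] M [ 0.06 -0.13  0.02] g 0.999 q [-0.2   0.63 -0.73  1.94  0.59  0.79  0.3 ]
rel shift [-0.0048  0.0026  0.0054] turn [ 0.0001 -0.      0.    ]
rotor 72 2500 [418.68983568 329.37979353  76.26248749] [418.33919095 329.33460159  75.62385077] [19.10481713 34.15579251  7.2342086 ]
```

View pics/w4.png

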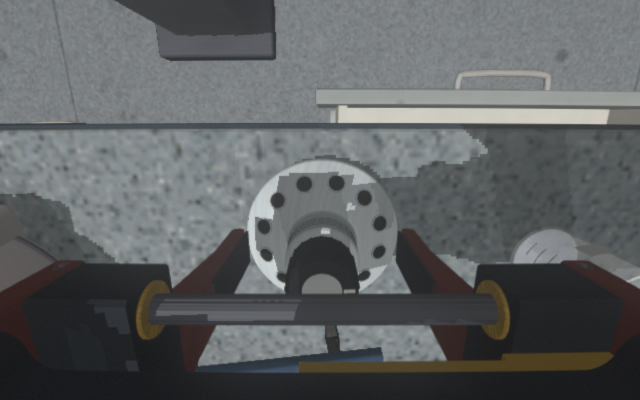

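```bash
python3 -m handwheel '[0.8,0,0,0.005,0,0,0, 0.5,0,0,0.005,0,0,0, 0.35,0,0,0.005,0,0,0, 0.3,0,0,0.005,0,0,0, 0.3,0,0,0.005,0,0,0]' 45
python3 - <<'E'
from h import *
st()
E
```

```text
time_s: 4.82
tool_pos: [425.6, 329.5, 209.4]
tool_rot: [2.221, 2.222, 0.0]
contact_force: [-0.4, 0.1, -0.5]
gripper_width: 0.471
t 4.83 p [425.6 329.5 209.4] yaw 90.0 tilt [ 0. -0.] F [-0.4  0.1 -0.5] M [ 0.06 -0.14  0.02] g 0.471 q [-0.2   0.64 -0.73  1.94  0.59  0.79  0.3 ]
```

```bash
python3 -m handwheel '[0.2,0,0,0,0,0,0, 0.2,0,0,-0.003,0,0,0, 0.2,0,0,-0.01,0,0,0, 0.2,0,0,-0.03,0,0,0, 0.2,0,0,-0.06,0,0,0]' 45
python3 - <<'E'
from h import *
st()
E
```

```text
time_s: 5.45
tool_pos: [425.5, 329.5, 224.7]
tool_rot: [-2.221, -2.222, 0.001]
contact_force: [-0.3, -1.0, -2.9]
gripper_width: 0.445
t 5.45 p [425.5 329.5 224.7] yaw 90.0 tilt [-0. -0.] F [-0.3 -1.  -2.9] M [ 0.05 -0.14  0.07] g 0.445 q [-0.19  0.62 -0.75  1.93  0.57  0.82  0.32]
```

```bash
python3 -m handwheel '[0.2,0,0,-0.08,0,0,0, 0.2,0,0,-0.17,0,0,0, 0.2,-0.03,0.01,-0.27,0,0,0, 0.2,-0.08,0.025,-0.36,0,0,0, 0.2,-0.16,0.05,-0.4,0,0,0]' 45
python3 - <<'E'
from h import *
st();rel(497.6,90.5,320,90)
E
```

```text
time_s: 6.08
tool_pos: [437.8, 290.1, 327.2]
tool_rot: [2.219, 2.223, 0.005]
contact_force: [-0.9, -0.0, -4.0]
gripper_width: 0.446
t 6.08 p [437.8 290.1 327.2] yaw 90.1 tilt [0.003 0.002] F [-0.9 -0.  -4. ] M [ 0.03 -0.16 -0.05] g 0.446 q [-0.02  0.46 -0.86  1.88  0.42  0.98  0.52]
rel shift [-0.799   0.2375  0.028 ] turn [ 0.0004 -0.0003  0.0003]
```

```bash
python3 -m handwheel '[0.2,-0.15,0.045,0,0,0,0, 0.2,-0.35,0.105,0,0,0,0, 0.2,-0.55,0.165,0,0,0,0, 0.2,-0.7,0.21,0,0,0,0, 0.2,-0.79,0.237,0,0,0,0]' 45
python3 - <<'E'
from h import *
st();rel(497.6,90.5,300,90)
c=camera('wrist'); save(c,'w5.png')
E
```

```text
time_s: 6.7
tool_pos: [497.7, 89.8, 325.7]
tool_rot: [2.223, 2.218, 0.0]
contact_force: [0.9, 0.5, -3.5]
gripper_width: 0.445
t 6.7 p [497.7  89.8 325.7] yaw 89.9 tilt [ 0.001 -0.001] F [ 0.9  0.5 -3.5] M [ 0.07 -0.12 -0.02] g 0.445 q [ 0.39  0.43 -0.84  1.93  0.39  0.95  0.94]
rel shift [ 0.0028 -0.0007  0.1027] turn [ 0.0002  0.0001 -0.0003]
```

View pics/w5.png

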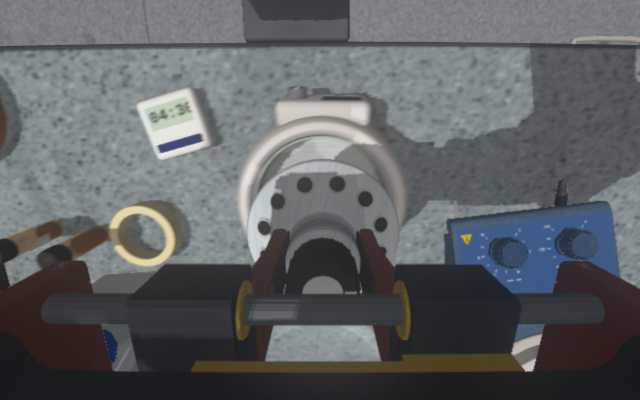

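```bash
python3 -m handwheel '[0.2,0.002,0,0.05,0,0,0, 0.2,0.003,0,0.1,0,0,0, 0.2,0.003,0,0.135,0,0,0, 0.2,0.003,0,0.15,0,0,0, 0.2,0.003,0,0.155,0,0,0]' 45
python3 - <<'E'
from h import *
st();rel(497.6,90.5,272.4,90)
E
```

```text
time_s: 7.38
tool_pos: [497.2, 93.2, 285.4]
tool_rot: [-2.22, -2.222, 0.0]
contact_force: [0.3, 0.3, -3.5]
gripper_width: 0.444
t 7.38 p [497.2  93.2 285.4] yaw 90.1 tilt [-0.001  0.   ] F [ 0.3  0.3 -3.5] M [ 0.11 -0.13  0.01] g 0.444 q [ 0.35  0.48 -0.8   1.97  0.45  0.88  0.88]
rel shift [-0.0109  0.0015  0.0519] turn [-0.0001 -0.      0.0002]
```

```bash
python3 -m handwheel '[0.2,-0.01,0.001,0,0,0,0, 0.2,-0.01,0.001,0,0,0,0, 0.2,-0.01,0.001,0.01,0,0,0, 0.2,-0.01,0.001,0.025,0,0,0, 0.2,-0.01,0.001,0.04,0,0,0]' 45
python3 - <<'E'
from h import *
st();rel(497.6,90.5,272.4,90)
E
```

```text
time_s: 8.0
tool_pos: [497.6, 90.2, 275.4]
tool_rot: [-2.221, -2.222, 0.0]
contact_force: [0.9, -0.2, -4.3]
gripper_width: 0.446
t 8.0 p [497.6  90.2 275.4] yaw 90.0 tilt [-0. -0.] F [ 0.9 -0.2 -4.3] M [ 0.07 -0.12 -0.01] g 0.446 q [ 0.35  0.49 -0.79  1.98  0.46  0.86  0.87]
rel shift [0.0011 0.0002 0.0118] turn [-0.  0.  0.]
```

```bash
python3 -m handwheel '[0.2,0,0,0.004,0,0,0, 0.2,0,0,0.007,0,0,0, 0.2,0,0,0.01,0,0,0, 0.2,0,0,0.012,0,0,0, 0.2,0,0,0.014,0,0,0]' 45
python3 - <<'E'
from h import *
st()
E
```

```text
time_s: 8.62
tool_pos: [497.6, 90.3, 272.2]
tool_rot: [2.221, 2.222, 0.0]
contact_force: [0.8, 0.6, -3.5]
gripper_width: 0.447
t 8.62 p [497.6  90.3 272.2] yaw 90.0 tilt [ 0. -0.] F [ 0.8  0.6 -3.5] M [ 0.03 -0.18 -0.02] g 0.447 q [ 0.34  0.5  -0.79  1.98  0.47  0.85  0.87]
```

```bash
python3 -m handwheel '[0.2,0,0,0.002,0,0,0, 0.2,0,0,0.004,0,0,0, 0.2,0,0,0.006,0,0,0, 0.2,0,0,0.008,0,0,0, 0.2,0,0,0.008,0,0,0]' 45
python3 - <<'E'
from h import *
st()
E
```

```text
time_s: 9.25
tool_pos: [497.6, 90.3, 270.2]
tool_rot: [-2.221, -2.222, -0.0]
contact_force: [0.2, 0.1, -2.0]
gripper_width: 0.45
t 9.25 p [497.6  90.3 270.2] yaw 90.0 tilt [0. 0.] F [ 0.2  0.1 -2. ] M [ 0.16 -0.02 -0.06] g 0.45 q [ 0.34  0.5  -0.79  1.98  0.47  0.85  0.87]
```

```bash
python3 -m handwheel '[0.2,0,0,0.002,0,0,0, 0.2,0,0,0.004,0,0,0, 0.2,0,0,0.006,0,0,0, 0.2,0,0,0.006,0,0,0, 0.2,0,0,0.006,0,0,0]' 45
python3 - <<'E'
from h import *
st()
E
```

```text
time_s: 9.88
tool_pos: [497.6, 90.3, 268.7]
tool_rot: [2.221, 2.222, 0.0]
contact_force: [-0.9, -0.1, 0.2]
gripper_width: 0.448
t 9.88 p [497.6  90.3 268.7] yaw 90.0 tilt [0. 0.] F [-0.9 -0.1  0.2] M [ 0.19  0.14 -0.11] g 0.448 q [ 0.34  0.5  -0.79  1.98  0.47  0.85  0.87]
```

```bash
python3 -m handwheel '[0.2,0,0,0.004,0,0,0.004, 0.2,0,0,0.008,0,0,0.011, 0.2,0,0,0.008,0,0,0.018, 0.2,0,0,0.008,0,0,0.025, 0.2,0,0,0.008,0,0,0.032]' 45
python3 - <<'E'
from h import *
st()
E
```

```text
time_s: 10.5
tool_pos: [497.4, 90.0, 266.2]
tool_rot: [-2.435, -1.984, 0.001]
contact_force: [0.5, 0.5, -3.1]
gripper_width: 0.449
t 10.5 p [497.4  90.  266.2] yaw 78.3 tilt [-0.001 -0.   ] F [ 0.5  0.5 -3.1] M [ 0.3  -0.08 -0.05] g 0.449 q [ 0.3   0.49 -0.73  1.99  0.44  0.83  0.69]
```

```bash
python3 -m handwheel '[0.2,0,0,0.003,0,0,0, 0.2,0,0,0.006,0,0,0, 0.2,0,0,0.009,0,0,0, 0.2,0,0,0.012,0,0,0, 0.2,0,0,0.015,0,0,0]' 45
python3 - <<'E'
from h import *
st();rel(497.6,90.5,251.4)
E
```

```text
time_s: 11.12
tool_pos: [497.6, 90.2, 262.8]
tool_rot: [2.433, 1.988, -0.0]
contact_force: [-0.0, -0.2, -3.9]
gripper_width: 0.443
t 11.12 p [497.6  90.2 262.8] yaw 78.5 tilt [-0. -0.] F [-0.  -0.2 -3.9] M [-0.02 -0.15 -0.02] g 0.443 q [ 0.3   0.5  -0.73  1.99  0.45  0.82  0.69]
rel shift [ 0.0011 -0.0002  0.0457] turn [-0.  0. -0.]
```

The rotor has meshed: it keeps going down with no resistance. I continue gently.

```bash
python3 -m handwheel '[0.2,0,0,0.007,0,0,0, 0.2,0,0,0.014,0,0,0, 0.2,0,0,0.021,0,0,0, 0.2,0,0,0.027,0,0,0, 0.2,0,0,0.032,0,0,0]' 45
python3 - <<'E'
from h import *
st()
E
```

```text
time_s: 11.75
tool_pos: [497.6, 90.3, 254.8]
tool_rot: [-2.433, -1.988, 0.0]
contact_force: [-1.0, -0.7, -3.5]
gripper_width: 0.448
t 11.75 p [497.6  90.3 254.8] yaw 78.5 tilt [-0. -0.] F [-1.  -0.7 -3.5] M [ 0.06 -0.15  0.04] g 0.448 q [ 0.29  0.51 -0.72  1.99  0.46  0.81  0.68]
```

```bash
python3 -m handwheel '[0.2,0,0,0.004,0,0,0, 0.2,0,0,0.008,0,0,0, 0.2,0,0,0.012,0,0,0, 0.2,0,0,0.015,0,0,0, 0.2,0,0,0.018,0,0,0]' 45
python3 - <<'E'
from h import *
st()
E
```

```text
time_s: 12.38
tool_pos: [497.6, 90.4, 251.3]
tool_rot: [2.432, 1.987, -0.0]
contact_force: [-5.9, -1.7, 15.1]
gripper_width: 0.445
t 12.38 p [497.6  90.4 251.3] yaw 78.5 tilt [ 0.    -0.001] F [-5.9 -1.7 15.1] M [-0.47  1.15 -0.01] g 0.445 q [ 0.29  0.51 -0.72  2.    0.47  0.8   0.67]
```

Run:
```python
from h import *
c=camera('wrist'); save(c,'w6.png'); W=cloud(c); P=W.reshape(-1,3)
st()
r=np.hypot(P[:,0]-498,P[:,1]-90.5)
for r0 in range(0,58,4):
    a=P[(r>=r0)&(r<r0+4)&(P[:,2]<125)&(P[:,2]>30)]
    if len(a): print(r0,len(a),np.percentile(a[:,2],[10,50,90]).round(1))
c=camera('top'); W=cloud(c);P=W.reshape(-1,3);r=np.hypot(P[:,0]-498,P[:,1]-90.5)
a=P[(r>62)&(r<75)&(P[:,0]<500)];print('rim top',np.nanmedian(a[:,2]))
for r0 in range(0,58,4):
    a=P[(r>=r0)&(r<r0+4)&(P[:,2]<125)&(P[:,2]>30)]
    if len(a): print(r0,len(a),np.percentile(a[:,2],[10,50,90]).round(1))
```

```text
t 12.43 p [497.6  90.5 251.3] yaw 78.5 tilt [ 0.    -0.001] F [-3.6 -1.4  9.1] M [-0.29  0.73 -0.01] g 0.442 q [ 0.29  0.51 -0.72  2.    0.47  0.8   0.67]
0 109 [118.2 118.9 119.6]
4 356 [118.3 118.9 119.7]
8 619 [117.8 118.7 119.4]
12 1254 [101.2 118.  119.1]
16 3108 [ 76.4  93.  114.5]
20 1569 [ 66.1  84.6 117.9]
24 1627 [ 64.3  78.5 119. ]
28 1632 [ 62.2  64.2 118. ]
32 1200 [60.3 61.5 62.7]
36 1401 [58.3 59.6 61. ]
40 1553 [56.1 57.3 58.7]
44 1782 [53.9 55.2 56.3]
48 1579 [31.1 45.1 54. ]
52 1351 [31.1 32.2 33.5]
56 3566 [34.  47.1 56.8]
rim top 495.57014685172953
24 10 [60.5 64.8 70.9]
28 14 [57.4 60.9 65.6]
32 17 [54.2 59.8 62.7]
36 20 [52.9 58.3 63.1]
40 28 [51.2 55.1 58.8]
44 35 [47.5 52.8 59. ]
48 22 [31.3 34.2 50.8]
52 34 [30.3 33.7 40.7]
56 37 [39.1 52.9 59. ]
```

View pics/w6.png

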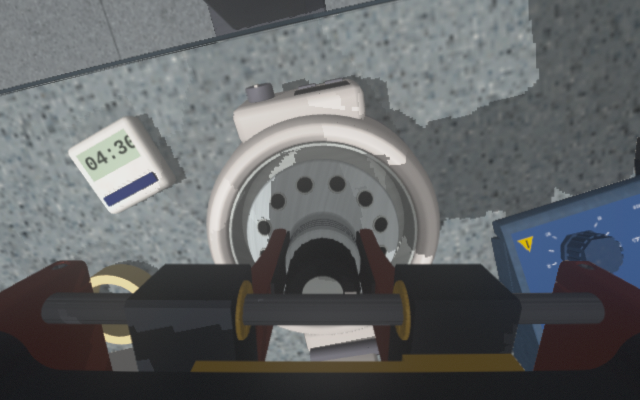

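Knob top is at 118.9 mm, against 76.4 mm on the bench with the same camera. That is 42.5 mm up, so the rotor is home. I release, rise to the knob and turn counter-clockwise, ready for the turn.

```bash
python3 -m handwheel '[0.5,0,0,-0.003,0,0,0, 0.8,0,0,-0.003,0,0,0, 1,0,0,-0.003,0,0,0, 1,0,0,-0.01,0,0,0, 1,0,0,-0.03,0,0,0]' 30
python3 - <<'E'
from h import *
st(); rel(497.6,90.5,276.5,130)
c=camera('wrist'); save(c,'w7.png'); W=cloud(c); P=W.reshape(-1,3)
r=np.hypot(P[:,0]-498,P[:,1]-90.5)
a=P[(r<12)&(P[:,2]<130)&(P[:,2]>110)];print(len(a),a.mean(0))
a=P[(r<20)&(P[:,2]<130)&(P[:,2]>114)];print(len(a),a.mean(0),a.min(0),a.max(0))
E
```

```text
time_s: 13.1
tool_pos: [497.5, 90.3, 258.0]
tool_rot: [-2.433, -1.987, 0.001]
contact_force: [0.4, -0.0, -0.0]
gripper_width: 0.916
t 13.1 p [497.5  90.3 258. ] yaw 78.5 tilt [-0.  0.] F [ 0.4 -0.  -0. ] M [ 0.04 -0.2   0.03] g 0.916 q [ 0.29  0.5  -0.73  1.99  0.45  0.81  0.68]
rel shift [ 0.0009  0.0001 -0.0742] turn [-1.000e-04 -0.000e+00 -1.431e-01]
1396 [494.92467141  91.12989101 118.8284812 ]
2707 [492.3159322   91.51035777 118.33887184] [480.7003402   73.28463801 114.02657317] [506.30733661 107.24375068 120.71699271]
```

View pics/w7.png

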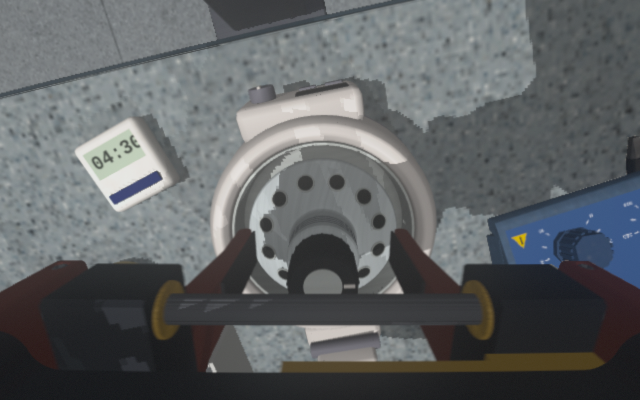

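```bash
python3 -m handwheel '[1,0,0,-0.03,0,0,-0.02, 1,0,0,-0.06,0,0,-0.05, 1,0,0,-0.074,0,0,-0.08, 1,0,0,-0.074,0,0,-0.11, 1,0,0,-0.074,0,0,-0.14]' 30
python3 - <<'E'
from h import *
st(); rel(497.4,90.6,276.5,130)
E
```

```text
time_s: 13.78
tool_pos: [497.7, 90.2, 276.7]
tool_rot: [1.352, 2.835, 0.0]
contact_force: [-0.8, -0.1, 0.4]
gripper_width: 0.999
t 13.78 p [497.7  90.2 276.7] yaw 129.0 tilt [ 0.001 -0.   ] F [-0.8 -0.1  0.4] M [ 0.08 -0.13  0.05] g 0.999 q [ 0.46  0.55 -0.96  1.97  0.57  0.92  1.46]
rel shift [0.0018 0.0001 0.001 ] turn [ 0.0001  0.0001 -0.0028]
```

```bash
python3 -m handwheel '[0.7,0.001,0,0,0,0,-0.002, 0.5,0.001,0,0,0,0,-0.002, 0.4,0.001,0,0,0,0,-0.002, 0.3,0.001,0,0,0,0,-0.002, 0.25,0.001,0,0,0,0,-0.002]' 25
python3 - <<'E'
from h import *
st()
E
```

```text
time_s: 14.4
tool_pos: [497.4, 90.6, 276.5]
tool_rot: [1.344, 2.84, -0.0]
contact_force: [-0.9, 0.1, 0.4]
gripper_width: 0.47
t 14.4 p [497.4  90.6 276.5] yaw 129.4 tilt [ 0. -0.] F [-0.9  0.1  0.4] M [ 0.07 -0.09  0.  ] g 0.47 q [ 0.46  0.56 -0.96  1.97  0.57  0.92  1.46]
```

Still closing. I let it finish, then start the turn.

```bash
python3 -m handwheel '[0.2,0,0,0,0,0,0, 0.2,0,0,0,0,0,0, 0.2,0,0,0,0,0,0.005, 0.2,0,0,0,0,0,0.015, 0.2,0,0,0,0,0,0.025]' 25
python3 - <<'E'
from h import *
st()
E
```

```text
time_s: 15.02
tool_pos: [497.5, 90.4, 276.5]
tool_rot: [1.566, 2.723, 0.0]
contact_force: [0.4, -0.6, 1.2]
gripper_width: 0.381
t 15.03 p [497.5  90.4 276.5] yaw 120.2 tilt [ 0. -0.] F [ 0.4 -0.6  1.2] M [-0.09 -0.26 -0.03] g 0.381 q [ 0.43  0.54 -0.92  1.97  0.55  0.9   1.32]
```

```bash
python3 -m handwheel '[0.2,0,0,0,0,0,0.015, 0.2,0,0,0,0,0,0.03, 0.2,0,0,0,0,0,0.045, 0.2,0,0,0,0,0,0.06, 0.2,0,0,0,0,0,0.075]' 25
python3 -c "
from h import *
st()"
python3 -m handwheel '[0.2,0,0,0,0,0,0.01, 0.2,0,0,0,0,0,0.02, 0.2,0,0,0,0,0,0.03, 0.2,0,0,0,0,0,0.035, 0.2,0,0,0,0,0,0.04]' 25
python3 -c "
from h import *
st();c=camera('wrist'); save(c,'w8.png')"
```

```text
time_s: 15.65
tool_pos: [497.5, 90.5, 276.5]
tool_rot: [2.16, 2.281, 0.001]
contact_force: [1.1, -0.7, -0.2]
gripper_width: 0.385
t 15.65 p [497.5  90.5 276.5] yaw 93.1 tilt [0. 0.] F [ 1.1 -0.7 -0.2] M [-0.03 -0.28 -0.02] g 0.385 q [ 0.36  0.5  -0.81  1.97  0.47  0.87  0.92]
time_s: 16.27
tool_pos: [497.4, 90.8, 276.4]
tool_rot: [-2.425, -1.996, -0.001]
contact_force: [0.0, 0.7, -0.5]
gripper_width: 0.38
t 16.27 p [497.4  90.8 276.4] yaw 78.9 tilt [0. 0.] F [ 0.   0.7 -0.5] M [ 0.36 -0.2   0.11] g 0.38 q [ 0.31  0.48 -0.75  1.98  0.43  0.85  0.71]
```

View pics/w8.png

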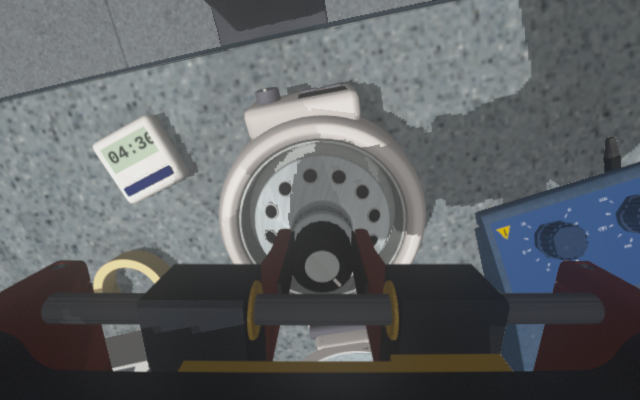

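Torque about z has risen to 0.11 N m at 0.88 rad of turn, so the ring is at its stop. I continue towards the click in small steps.

```bash
for i in 1; do python3 -m handwheel '[0.2,0,0,0,0,0,0.004, 0.2,0,0,0,0,0,0.008, 0.2,0,0,0,0,0,0.012, 0.2,0,0,0,0,0,0.016, 0.2,0,0,0,0,0,0.02]' 25 >/dev/null
python3 -c "
from h import *
st()"; done
python3 -m handwheel '[0.2,0,0,0,0,0,0.004, 0.2,0,0,0,0,0,0.008, 0.2,0,0,0,0,0,0.012, 0.2,0,0,0,0,0,0.016, 0.2,0,0,0,0,0,0.02]' 25 >/dev/null
python3 -c "
from h import *
st()"
python3 -m handwheel '[0.2,0,0,0,0,0,0.004, 0.2,0,0,0,0,0,0.008, 0.2,0,0,0,0,0,0.012, 0.2,0,0,0,0,0,0.016, 0.2,0,0,0,0,0,0.02]' 25 >/dev/null
python3 -c "
from h import *
st()"
python3 -m handwheel '[0.2,0,0,0,0,0,0.004, 0.2,0,0,0,0,0,0.008, 0.2,0,0,0,0,0,0.012, 0.2,0,0,0,0,0,0.016, 0.2,0,0,0,0,0,0.02]' 25 >/dev/null
python3 -c "
from h import *
st();c=camera('wrist'); save(c,'w9.png')"
```

```text
t 16.95 p [497.6  90.5 276.5] yaw 71.7 tilt [0.001 0.   ] F [1.5 2.6 0.2] M [ 0.73 -0.47 -0.04] g 0.382 q [ 0.29  0.47 -0.72  1.98  0.41  0.84  0.6 ]
t 17.57 p [497.5  90.5 276.5] yaw 64.5 tilt [0. 0.] F [ 2.2  2.8 -0.7] M [ 0.92 -0.75 -0.03] g 0.383 q [ 0.27  0.46 -0.69  1.98  0.39  0.84  0.49]
t 18.2 p [497.5  90.6 276.5] yaw 57.3 tilt [0. 0.] F [ 2.7  3.2 -1.1] M [ 1.11 -0.93  0.1 ] g 0.382 q [ 0.25  0.45 -0.66  1.98  0.37  0.83  0.38]
t 18.82 p [497.6  90.4 276.5] yaw 50.1 tilt [ 0. -0.] F [ 3.6  2.7 -1.6] M [ 0.9  -1.06 -0.07] g 0.377 q [ 0.22  0.44 -0.63  1.98  0.35  0.82  0.27]
```

View pics/w9.png

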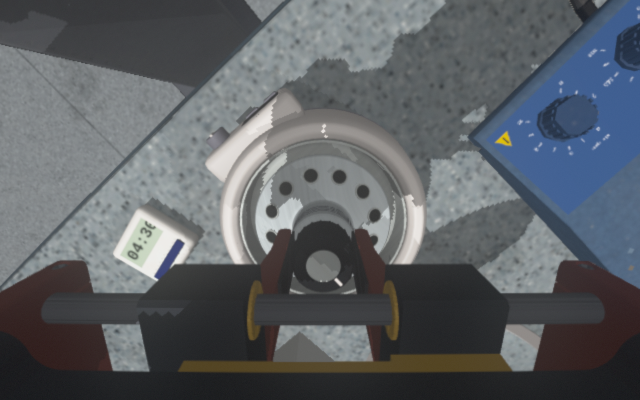

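```bash
python3 -m handwheel '[0.2,0,0,0,0,0,0.005, 0.2,0,0,0,0,0,0.01, 0.2,0,0,0,0,0,0.014, 0.2,0,0,0,0,0,0.018, 0.2,0,0,0,0,0,0.018]' 25 >/dev/null
python3 - <<'E'
from h import *
st()
c=camera('wrist'); save(c,'w10.png')
E
python3 -m handwheel '[0.4,0,0,0,0,0,0, 0.6,0,0,0,0,0,0, 0.8,0,0,0,0,0,0, 1,0,0,0,0,0,0, 1,0,0,0,0,0,0]' 25
python3 - <<'E'
from h import *
st()
c=camera('wrist'); save(c,'w11.png')
E
```

```text
t 19.5 p [497.5  90.4 276.4] yaw 43.7 tilt [ 0. -0.] F [ 2.7  1.6 -0.3] M [ 0.65 -1.15  0.  ] g 0.382 q [ 0.2   0.44 -0.6   1.98  0.34  0.82  0.18]
time_s: 20.18
tool_pos: [497.3, 90.4, 276.3]
tool_rot: [2.916, 1.169, -0.001]
contact_force: [0.1, 0.1, 0.0]
gripper_width: 0.818
t 20.18 p [497.3  90.4 276.3] yaw 43.7 tilt [-0. -0.] F [0.1 0.1 0. ] M [-0.01 -0.15  0.02] g 0.818 q [ 0.2   0.44 -0.6   1.98  0.34  0.82  0.18]
```

View pics/w11.png

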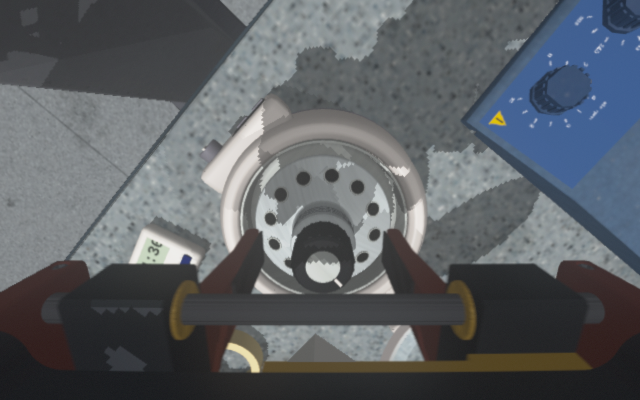

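The wells stayed put in the world while the gripper and the knob mark turned. I test the lock by taking the knob again and pulling up lightly.

```bash
python3 -m handwheel '[0.5,0,0,0,0,0,0, 0.4,0,0,0,0,0,0, 0.3,0,0,0,0,0,0, 0.2,0,0,0,0,0,0, 0.2,0,0,0,0,0,0]' 25 
python3 -m handwheel '[0.2,0,0,0,0,0,0, 0.2,0,0,0,0,0,0, 0.2,0,0,-0.003,0,0,0, 0.2,0,0,-0.006,0,0,0, 0.2,0,0,-0.009,0,0,0]' 25 
python3 -c "
from h import *
st()"
```

```text
time_s: 20.85
tool_pos: [497.4, 90.5, 276.4]
tool_rot: [2.916, 1.169, -0.0]
contact_force: [0.4, 0.0, 0.4]
gripper_width: 0.38
time_s: 21.48
tool_pos: [497.2, 90.5, 278.2]
tool_rot: [-2.915, -1.169, 0.001]
contact_force: [1.8, 1.5, -13.2]
gripper_width: 0.381
t 21.48 p [497.2  90.5 278.2] yaw 43.7 tilt [-0.001  0.   ] F [  1.8   1.5 -13.2] M [ 0.4  -0.86  0.01] g 0.381 q [ 0.21  0.44 -0.6   1.98  0.33  0.82  0.18]
```

A 13 N pull against a weight of about 4 N, and it holds. I relax the pull, release and retreat.

```bash
python3 -m handwheel '[0.2,0,0,0.004,0,0,0, 0.2,0,0,0.008,0,0,0, 0.3,0,0,0.008,0,0,0, 0.6,0,0,0.008,0,0,0, 1,0,0,0.008,0,0,0]' 25 
python3 -m handwheel '[1,0,0,0,0,0,0, 1,0,0,0,0,0,0, 1,0,0,-0.04,0,0,0, 1,0,0,-0.12,0,0,0, 1,0,0,-0.22,0,0,0]' 25 
python3 -m handwheel '[1,0,0,-0.1,0,0,-0.02, 1,0,0,-0.2,0,0,-0.04, 1,0,0,-0.3,0,0,-0.06, 1,0,0,-0.4,0,0,-0.08, 1,0,0,-0.45,0,0,-0.09]' 25
python3 - <<'E'
from h import *
c=camera('wrist');c=camera('wrist'); st(); save(c,'w12.png'); W=cloud(c); P=W.reshape(-1,3)
r=np.hypot(P[:,0]-498,P[:,1]-90.5)
a=P[(r<12)&(P[:,2]<130)&(P[:,2]>100)];print(len(a),a.mean(0))
a=P[(r<50)&(r>44)&(P[:,2]<70)&(P[:,2]>45)];print('edge',len(a),np.percentile(a[:,2],[5,50,95]))
c=camera('top'); save(c,'top1.png')
cv2.imwrite('pics/top1c.png',np.vstack([cv2.resize(cv2.imread('pics/'+n)[150:250,150:480],None,fx=2.4,fy=2.4,interpolation=cv2.INTER_CUBIC) for n in ('top0.png','top1.png')]))
E
```

```text
time_s: 22.1
tool_pos: [497.6, 90.5, 277.0]
tool_rot: [2.916, 1.169, 0.001]
contact_force: [-0.4, -0.7, -0.0]
gripper_width: 0.569
time_s: 22.72
tool_pos: [497.3, 90.5, 332.6]
tool_rot: [-2.916, -1.17, 0.001]
contact_force: [0.2, -0.6, 0.8]
gripper_width: 0.997
time_s: 23.35
tool_pos: [497.4, 90.8, 446.3]
tool_rot: [2.47, 1.939, 0.003]
contact_force: [-0.2, -0.1, 0.4]
gripper_width: 1.001
t 23.45 p [497.6  90.7 446.1] yaw 76.1 tilt [0.003 0.   ] F [ 0.3  0.2 -0.1] M [ 0.06 -0.17 -0.05] g 1.002 q [ 0.39  0.26 -0.79  1.79  0.2   1.18  0.86]
380 [497.86129563  90.5009248  118.95803557]
edge 941 [52.20126574 54.86132166 56.80272356]
```

View pics/w12.png

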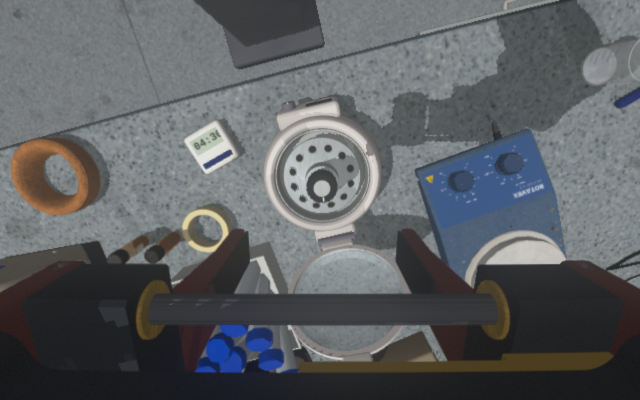

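View pics/top1c.png

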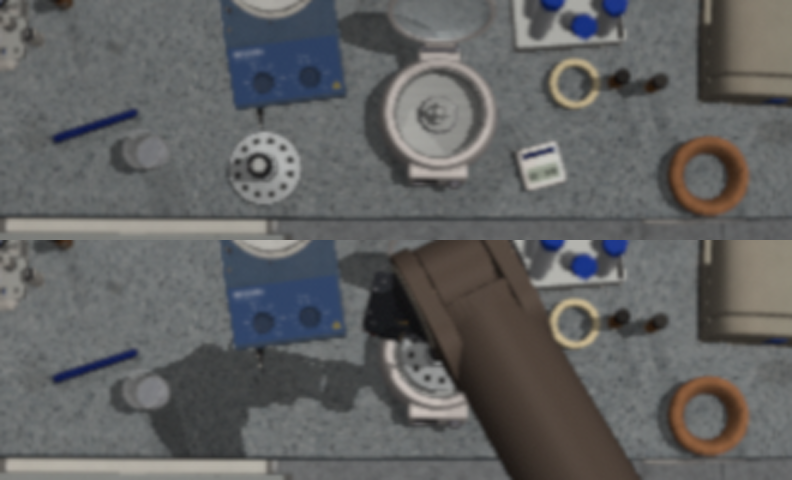

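The rotor sits in the bowl, level, with its knob top at 118.96 mm. The bystanders are in their places and the gripper is clear.

```bash
python3 -c "
from bench import finish_job
print(finish_job())"
```

```text
the job is handed in; nothing more can be done
None
```

The rotor is on the shaft, fully home and locked, and I handed the job in after about 23.5 s.

- **Meshing:** I carried the rotor by its hub and pressed with about 4 to 8 N. The teeth meshed after about 12° of clockwise turn, so no rocking back was needed. It then slid down freely until it met the flange with a push of about 19 N.
- **Seating:** The knob top measured 118.9 mm, against 76.4 mm on the bench. That is 42.5 mm up where 42 mm was expected, and it stayed the same after I let go.
- **Locking:** I turned the knob clockwise about 1.5 rad in one grasp, with the rotor standing still. The torque rose to about 0.1 N m and fell away twice, about one click apart. I take that as two clicks, but the readings were noisy and the clutch itself was not observed.
- **Lock test:** A light upward pull of 13 N on the knob, against a weight of about 4 N, did not lift the rotor off. The tool rose about 1.8 mm, which I put down to play and finger give.
- **At hand-in:** The gripper was open and about 170 mm above the knob position. Every listed bystander shows in its place in the last pictures. The arm hid the timer from the top camera, so I checked that one only in the wrist view.

The only disagreement was at first contact. It came about 2 mm lower than calculated, probably from give in the fingers, but the measured seating height settled that.

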